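# Present a specimen cup to the label reader and hold up its backdrop flap

## Task

In the bench label reader, turn the specimen cup in its nest so that its bar-code label squarely faces the scanner window, and let go of it there. Then grip the bail handle of the reader's backdrop flap, swing the flap up to where it stands upright on its balance point, so that it backs the cup for the reading, and finish while holding it there by the handle: it has no stay and falls either way if let go. Do not let the flap tip over on to the cup, do not knock the cup over, and leave the other things near the reader where they stand.

Things in the scene. Friction and masses are not known exactly. Their poses are not given: they have to be found in the camera images.
- reader: bench label reader, fixed: white base plate 130 mm (its x) by 385 mm (its y), 14 mm high. Origin on the worktop under the centre of the cup nest; -x looks toward the robot, z up. The scanner head (white block 96 x 50 x 108 mm on the base, top 122 mm above the worktop) stands at its +y end, its face 83 mm from the nest centre. The flap is hinged on its -y side.
- nest (a point): centre of the nest's floor, 46 mm above the worktop, on a round grey pedestal 66 mm wide; round it a rim of 46 mm inner and 66 mm outer diameter, 6 mm high, in which the cup's foot stands loosely (2 mm play all round). Axes as the reader's.
- scanner_window (a point): middle of the scanner's dark window, 80 mm above the worktop, which looks along the reader's -y axis at the cup.
- cup_center (a point): capped specimen cup in the nest, loose, 0.09 kg, 72 mm tall: white body 42 to 46 mm wide, tight grey cap 50 mm wide, 57 to 72 mm above the foot (turning the cap turns the cup). Point on its axis, 36 mm above the foot. z up; its own -x points out through the label's middle; done when -x points along the reader's +y. A paper seal strip runs from the label up over the cap on the same side.
- cup_label (a point): point in the middle of the bar-code label, on the cup's surface, 32 mm above its foot; axes as cup_center.
- flap (a joint): angle of the backdrop flap (plate 96 x 92 x 7 mm) in rad: 0 lying level on its rest, away from the cup (its start); 1.571 (pi/2) upright, its balance point; beyond that it falls toward the cup. Nearly frictionless hinge; about 0.3 kg, centre of mass in its own plane about 70 mm from the hinge line.
- flap_hinge (a point): middle of the flap's hinge line, 50 mm above the worktop and 80 mm from the nest centre toward the reader's -y; the line runs along the reader's x. The hinge brackets reach 60 mm above the worktop. Axes as the reader's.
- flap_grip (a point): middle of the cross-bar of the flap's bail handle: round steel bar 10 mm thick, parallel to the hinge line and 145 mm from it, 72 mm clear between its side arms, 38 mm clear to the flap plate. 50 mm above the worktop when down (31 mm free to the base plate beneath), 195 mm when upright. Gripped from above, fingers closing along the reader's y, it turns between them: the hand need not tilt.
- cup_next: a second cup of the same kind that waits behind the reader; not to be moved. Origin under its foot.
- needle_carton: carton 140 x 99 x 60 mm behind the reader; not to be moved. Origin under its centre.
- white_tub: small open white tub 90 x 72 x 50 mm past the flap's end; not to be moved. Origin under its centre.
Not all that is in view belongs to the job. Leave any yellow look-alike of the part that bears cup_center alone.

How it is judged:
On the way, in this order (a step that is already met when the one before it is completed fails the run):
1. the cup stands in its nest, let go, its label facing the scanner window within 15 degrees, the flap still down (angle between the x axis of cup_center and the y axis of reader, either way round below 0.26 rad and y of cup_label in the frame of nest above 0 m and horizontal distance between cup_center and nest below 0.006 m and z of cup_center in the frame of nest below 0.04 m and angle between cup_center's own z axis and vertical below 0.08 rad and contact force between cup and the fingers below 0.05 N and value of joint flap below 0.3 rad), for 0.2 s.
2. the flap is gripped by its handle and held upright within 5 degrees of its balance point (value of joint flap between 1.481 and 1.661 rad and contact force between flap and the fingers above 2 N and distance between the grasp point and flap_grip below 0.035 m), for 0.3 s.
At the end, for the whole second after the job is handed in: Flap held still by its bar between the fingers (over 2 N, within 35 mm of the bar's middle) at 1.481 to 1.661 rad; cup upright in its nest (within 6 mm of its centre), touched by neither robot nor flap, its label facing the scanner within 15 degrees (all of step 2 and velocity of joint flap between -0.08 and 0.08 rad/s and contact force between flap and cup below 0.05 N and contact force between cup and the arm below 0.05 N and contact force between cup and the fingers below 0.05 N and angle between the x axis of cup_center and the y axis of reader, either way round below 0.26 rad and y of cup_label in the frame of nest above 0 m and horizontal distance between cup_center and nest below 0.006 m and z of cup_center in the frame of nest below 0.04 m and angle between cup_center's own z axis and vertical below 0.08 rad); the arm keeps its last pose, push and grip.
It fails at once if the flap tips over the balance point toward the cup (more than 16 degrees past upright) (value of joint flap above 1.85 rad).
It fails at once if the cup is knocked over (angle between cup_center's own z axis and vertical above 0.6 rad).
It fails at once if a bystander is moved by more than 15 mm (distance of any of cup_next, needle_carton, white_tub from where it was at the start of the episode above 0.015 m).
It also fails if it takes over 58 s, if anything falls off the work surface, if the arm or the gripper's body presses on something with over 40 N, if the wrist force passes 120 N, or if a joint passes its speed limit or range.

## Robot

A 6-joint arm with a two-finger parallel gripper is mounted at the origin on a cart in front of the work surface, level with it; the furniture and walls round the work are solid. World frame = base frame: x ahead of the robot, y to its left, z up, the work surface at z = 0. Lengths are in m, angles in rad, forces in N, time in s.
With the tool pointing down it reaches from about 0.375 to 0.975 m from the base axis. Payload 3.8 kg.
Tool frame: the origin (TCP) lies at the very end of the fingers, on their centre line; the grasp point (between the pads) lies 19 mm behind it; z points along the fingers, y is the line along which they close (so a half turn about z gives the same grasp; the last joint's range is limited). The gripper opens to 85 mm and grips with 20 to 120 N. Pads are 22 mm wide; open, the fingers measure 114 mm over their backs; the gripper's body (76 mm by 85 mm) begins 54 mm behind the grasp point. The pads swing forward as they close: fully open they stand 13 mm farther back than shut.
Start: joints at [1.133, 0.264, 1.604, -0, 1.274, -0.037], TCP at [0.263, 0.622, 0.198] pointing down, gripper open.
Joint ranges: [-2.63, 2.63], [-0.94, 2.18], [0.31, 2.57], [-1.31, 4.45], [0, 2.66], [-2.55, 2.55]. Speed limits (rad/s): [2.57, 2.57, 3.14, 3.14, 3.14, 3.14].

## Interface

Orientations are given as a rotation vector (axis times angle).
In Python, from workcell import monitor, viewer, job gives the robot as it stands. The module is installed in compiled form; this text tells all that it offers.
- The arm moves only by the tool step_arm, never from a script. Its argument "series" is one flat list of numbers, 4 for each row, row after row: the shift along the tool's x, y, z in m, then the turn about the tool's z in rad. A call has 1 to 8 rows; each row is the pose to reach, as a shift and turn from the pose commanded when the call began, along the tool's axes at that moment; what a row does not reach only later rows make up. A row lasts 1/8 s, in which the tool goes at most 62.5 mm and 10.7 degrees, less where a joint would pass 70% of its speed; a pose out of reach is approached as far as the arm can. A call with a gripper value outside its range is refused whole. "gripper" is the opening, from 0 (shut) to 1 (fully open), set as the call begins (left out, the last holds). The fingers move at their own pace and stop on an object; "newtons" is the grip in N (left out, the last holds). Time passes only in rows, so rows that repeat a pose let the fingers close. It gives the time, the measured TCP pose, the force, the opening and the grip force at its end, in the units of the state.
- monitor.read_state(): the state, without advancing time (a new reading comes with each control period).
- viewer.read_camera(name): name is "side" or "top" or "wrist"; returns a dict with "image" (384x512x3 uint8, red, green, blue), "intrinsics" (3x3 intrinsics, pixels), "T" (4x4, takes a point from camera to world coordinates); the wrist camera has in their place "hand_eye" (4x4, takes a point from camera to tool coordinates, whose origin is the TCP and whose axes are the flange's). Camera axes: x right, y up, looking along -z (the intrinsics and any distortion apply to the point x, -y, -z); pixel columns grow to the right and rows downward; lengths in m; the calibration is good to about 2 mm. A picture is of the moment at which its call begins: read the wrist's pose just before it. There is no depth.
- job.finish_job(): hands the job in; it is judged then, once.
Trained networks look in a picture, given as the dict that the camera call returned (one of the last four; its "shot" number tells which), for a name from the list of things; names that differ only in an ending like _2 or _b are one class to them, and where a whole thing is asked for, a point or a joint stands for the part that bears it (a point fixed in the world has none). Each returns a list of dicts, best first, with "score" (0 to 1); they miss things now and then, are a little off and sometimes report something else, mostly with a low value. They report only what shows in the picture. A call takes as long as a camera call. They do not tell look-alikes from the thing itself.
- viewer.boxes_of(picture, label): "extent" ([centre column, centre row, width, height] in pixels, round what is visible of it).
- viewer.spot_point(picture, label): "point" ([column, row] in pixels: a listed point, or the origin of a listed thing).
The state is a dict: "time": time; "q": joint angles; "joint_vel": joint speeds; "joint_torque": joint torques, N m; "tool_pos": TCP position; "tcp_rot": TCP orientation; "wrist_force": force on the tool from outside, world axes, zero at the start; "torque": the same for the moment, N m; "width": opening from 0.0 (shut) to 1.0 (fully open); "grip_force": force on a finger pad.
Only numpy, scipy, OpenCV 4.12 (cv2) and the standard library are available. Lean on these libraries where they do the work, as an engineer would, in place of code of your own. Each camera call takes 0.05 s, during which the arm holds its last target. There are 200 camera calls.

## Working session

There is one attempt and no reset: what is moved stays moved. The work goes in short steps, Python scripts to look and compute and a tool call to move; the robot and the scene stay as the last step left them, time stands still between calls to the robot, and variables do not carry over. Pictures are saved under pics/ and viewed, at most 10 in all, crops included, and the job is handed in when it is done.

Besides the shell and the picture viewer there is one more tool, called after "Call:" as a command line: name --argument value ..., lists and objects as JSON in quotes. step_arm: Moves the arm, as the interface text tells. Its arguments: {"type":"object","properties":{"series":{"type":"array"},"gripper":{"type":"number"},"newtons":{"type":"number"}},"required":["series"]}

```bash
mkdir -p pics
cat > h.py <<'E'
import numpy as np,cv2
from workcell import monitor,viewer,job
from scipy.spatial.transform import Rotation as R
def shot(n):
    s=monitor.read_state();p=viewer.read_camera(n)
    if n=='wrist':
        T=np.eye(4);T[:3,:3]=R.from_rotvec(s['tcp_rot']).as_matrix();T[:3,3]=s['tool_pos'];p['W']=T@np.array(p['hand_eye'])
    else:p['W']=np.array(p['T'])
    return p
def ray(p,uv):
    K=np.array(p['intrinsics']);d=np.linalg.inv(K)@[uv[0],uv[1],1];d=np.array([d[0],-d[1],-d[2]])
    d=p['W'][:3,:3]@d;return p['W'][:3,3],d/np.linalg.norm(d)
def atz(p,uv,z):
    o,d=ray(p,uv);return o+d*(z-o[2])/d[2]
def tri(obs):
    A=np.zeros((3,3));b=np.zeros(3)
    for p,uv in obs:
        o,d=ray(p,uv);M=np.eye(3)-np.outer(d,d);A+=M;b+=M@o
    return np.linalg.solve(A,b)
def proj(p,X):
    c=np.linalg.inv(p['W'])@np.append(X,1);K=np.array(p['intrinsics']);q=K@[c[0],-c[1],-c[2]];return q[:2]/q[2]
def save(p,n,crop=None,f=1):
    im=p['image'][:,:,::-1]
    if crop:im=im[crop[1]:crop[3],crop[0]:crop[2]]
    cv2.imwrite('pics/'+n,cv2.resize(im,None,fx=f,fy=f,interpolation=cv2.INTER_CUBIC))
E
cat > a.py <<'E'
from h import *
np.set_printoptions(precision=3,suppress=True)
s=monitor.read_state();print(s['time'],s['tool_pos'],s['tcp_rot'])
P={}
for n in('top','side','wrist'):
    p=P[n]=shot(n);print(n,p.keys(),p['W'][:3,3],np.array(p['intrinsics']).ravel())
    for l in('reader','nest','scanner_window','cup_center','cup_label','flap_hinge','flap_grip','cup_next','needle_carton','white_tub'):
        print(l,[(np.round(d['point']).tolist(),round(d['score'],2)) for d in viewer.spot_point(p,l)][:3])
im=np.hstack([P['top']['image'],P['side']['image']])[:,:,::-1]
cv2.imwrite('pics/a.png',np.vstack([cv2.resize(P['top']['image'],(400,300)),cv2.resize(P['side']['image'],(400,300))])[:,:,::-1])
save(P['top'],'top.png',None,1.5);save(P['side'],'side.png',None,1.5)
E
python3 a.py
```

```text
0.0 [0.263 0.621 0.197] [-0.625 -3.078  0.003]
top dict_keys(['image', 'intrinsics', 'T', 'shot', 'W']) [ 0.369 -0.15   1.074] [371.873   0.    251.076   0.    371.873 185.322   0.      0.      1.   ]
reader [([191.0, 215.0], 0.63)]
nest [([185.0, 214.0], 0.72), ([182.0, 220.0], 0.15)]
scanner_window [([154.0, 210.0], 0.65), ([176.0, 168.0], 0.55)]
cup_center [([185.0, 211.0], 0.65), ([356.0, 212.0], 0.64)]
cup_label [([363.0, 209.0], 0.57), ([183.0, 222.0], 0.54)]
flap_hinge [([213.0, 213.0], 0.94)]
flap_grip [([263.0, 214.0], 0.63)]
cup_next [([173.0, 167.0], 0.72), ([191.0, 215.0], 0.55), ([186.0, 208.0], 0.5)]
needle_carton [([238.0, 163.0], 0.6)]
white_tub [([313.0, 209.0], 0.56)]
side dict_keys(['image', 'intrinsics', 'T', 'shot', 'W']) [0.439 0.763 0.79 ] [389.792   0.    259.021   0.    389.792 201.866   0.      0.      1.   ]
reader [([278.0, 261.0], 0.57)]
nest []
scanner_window [([270.0, 267.0], 0.91), ([288.0, 197.0], 0.49)]
cup_center [([276.0, 238.0], 0.89), ([287.0, 157.0], 0.48)]
cup_label [([283.0, 157.0], 0.62), ([286.0, 241.0], 0.61)]
flap_hinge [([280.0, 231.0], 0.73)]
flap_grip [([288.0, 198.0], 0.68)]
cup_next [([220.0, 269.0], 0.87)]
needle_carton [([228.0, 226.0], 0.87)]
white_tub [([282.0, 183.0], 0.82)]
wrist dict_keys(['image', 'intrinsics', 'hand_eye', 'shot', 'W']) [0.189 0.653 0.374] [331.657   0.    252.013   0.    331.657 188.325   0.      0.      1.   ]
reader []
nest []
scanner_window []
cup_center []
cup_label []
flap_hinge []
flap_grip []
cup_next []
needle_carton []
white_tub []
```

View pics/top.png

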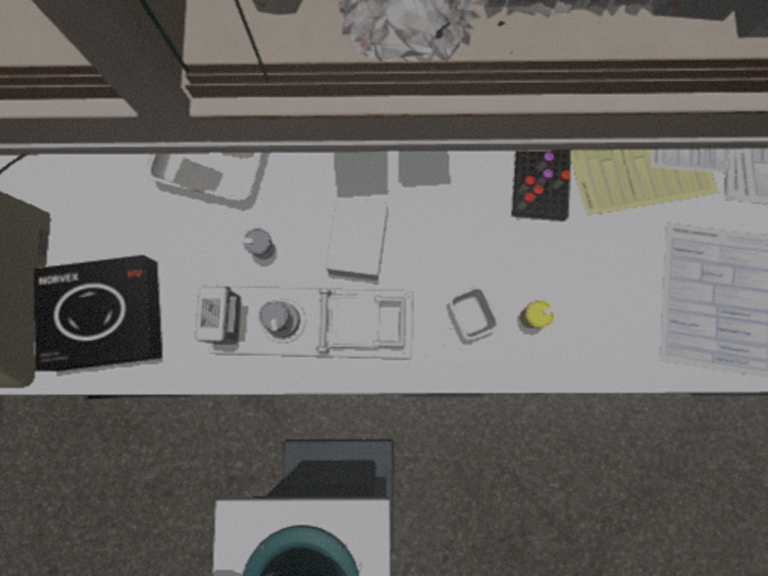

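View pics/side.png

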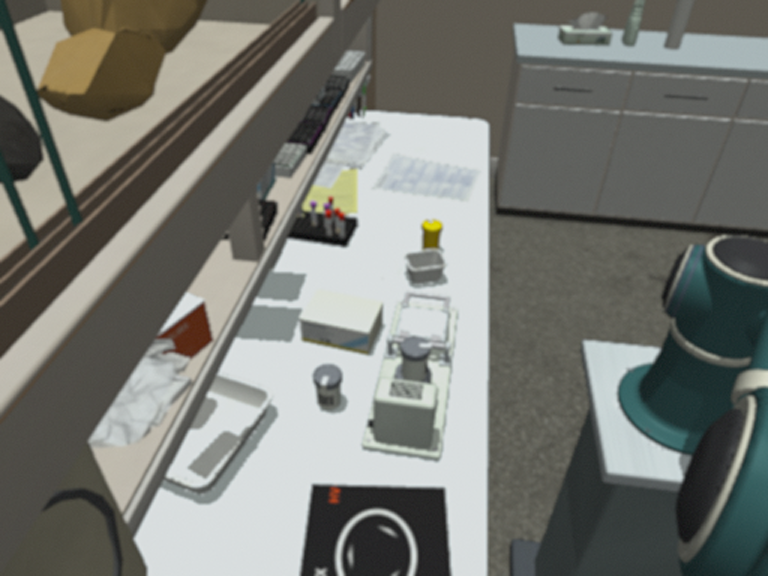

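```bash
cat > b.py <<'E'
from h import *
np.set_printoptions(precision=3,suppress=True)
t=shot('top');s=shot('side')
def both(l,a,b):
    print(l,tri([(t,a),(s,b)]))
both('hinge',(213,213),(280,231));both('grip',(263,214),(288,198));both('cup',(185,211),(276,238));both('scanw',(154,210),(270,267))
both('label',(183,222),(286,241));both('next',(173,167),(220,269))
for uv,z in(((213,213),.05),((263,214),.05),((185,211),.082),((313,209),0),((173,167),0),((238,163),0)):print(uv,atz(t,uv,z))
crop=np.vstack([cv2.resize(t['image'][150:260,110:380],(790,322),interpolation=2),cv2.resize(s['image'][140:300,200:340],(315,270),interpolation=2)[:, :].copy() if 0 else cv2.copyMakeBorder(cv2.resize(s['image'][200:300,210:340],(351,270),interpolation=2),0,0,0,439,0)])
cv2.imwrite('pics/crop.png',crop[:,:,::-1])
print(np.array(monitor.read_state()['q']),R.from_rotvec(monitor.read_state()['tcp_rot']).as_matrix())
E
python3 b.py
```

```text
hinge [ 0.472 -0.034  0.047]
grip [ 0.465 -0.172  0.058]
cup [0.476 0.037 0.086]
scanw [0.481 0.124 0.071]
label [0.449 0.042 0.084]
next [0.616 0.091 0.004]
(213, 213) [ 0.475 -0.034  0.05 ]
(263, 214) [ 0.472 -0.172  0.05 ]
(185, 211) [0.478 0.038 0.082]
(313, 209) [ 0.49  -0.318  0.   ]
(173, 167) [0.618 0.092 0.   ]
(238, 163) [ 0.629 -0.101  0.   ]
[ 1.133  0.264  1.604 -0.     1.274 -0.037] [[-0.921  0.39  -0.   ]
 [ 0.39   0.921 -0.   ]
 [-0.    -0.    -1.   ]]
```

View pics/crop.png

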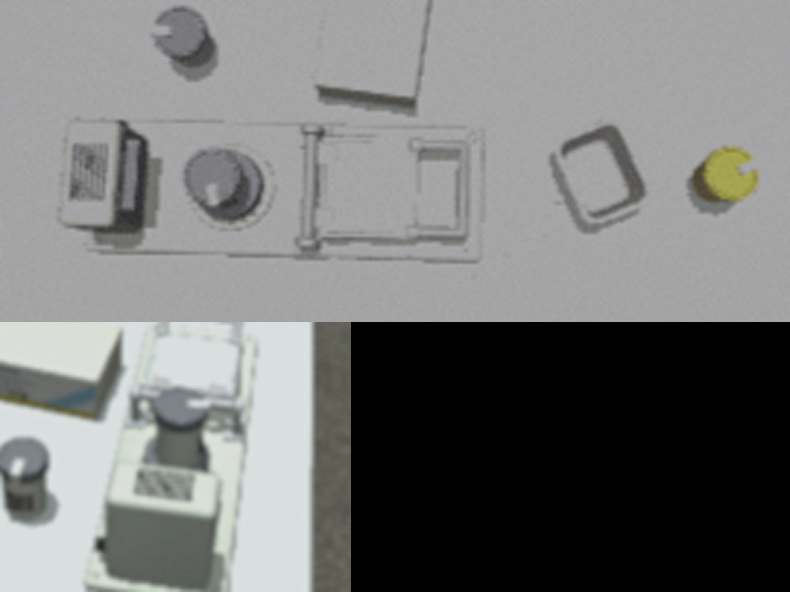

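The cap at top pixel (185,211) is the cup in the nest, between the scanner (154,210) and the hinge (213,213). Its light seal notch points toward the robot (-x). Look-alikes are cup_next, with a grey cap at (173,167), and a yellow cup at (357,212). I choose (185,211), and I'll now travel above it.

Call:
step_arm --series '[0, 0, -0.06, 0, 0, 0, -0.1, 0, -0.425, -0.453, -0.1, 0, -0.425, -0.453, -0.1, 0, -0.425, -0.453, -0.1, 0, -0.425, -0.453, -0.1, 0, -0.425, -0.453, -0.1, 0, -0.425, -0.453, -0.1, 0]'

```text
time: 2.75
tool_pos: [0.3933, 0.2677, 0.2985]
tcp_rot: [0.624, 3.078, 0.001]
wrist_force: [1.1, -0.4, 0.4]
width: 0.996
grip_force: 0.0
```

```bash
cat > go.py <<'E'
import sys
from h import *
np.set_printoptions(precision=4,suppress=True)
def go(x,y,z,ydeg):
    s=monitor.read_state();M=R.from_rotvec(s['tcp_rot']).as_matrix()
    d=M.T@(np.array([x,y,z])-s['tool_pos']);a=np.degrees(np.arctan2(M[1,1],M[0,1]))
    t=(a-ydeg+180)%360-180
    print('t',s['time'],'pos',np.array(s['tool_pos']),'yang',a,'q',np.array(s['q']),'F',np.array(s['wrist_force']),'w',s['width'],'g',s['grip_force']);print('shift',d,'turn',np.radians(t))
if __name__=='__main__':go(*map(float,sys.argv[1:]))
E
python3 go.py .478 .038 .22 0
```

```text
t 2.75 pos [0.3933 0.2677 0.2985] yang 67.06569706761228 q [ 0.5455 -0.1693  1.8743 -0.0002  1.4353 -0.625 ] F [ 1.1208 -0.4053  0.4488] w 0.9962926006734368 g 0.0
shift [-0.1675 -0.1786  0.0785] turn 1.1705172289749406
```

Call:
step_arm --series '[-0.168, -0.179, 0.0, 0, -0.168, -0.179, 0.0, 0.3, -0.168, -0.179, 0.0, 0.5, -0.168, -0.179, 0.04, 0.7, -0.168, -0.179, 0.078, 0.9, -0.168, -0.179, 0.078, 1.17, -0.168, -0.179, 0.078, 1.17, -0.168, -0.179, 0.078, 1.17]'

```text
time: 3.75
tool_pos: [0.4777, 0.039, 0.2201]
tcp_rot: [-2.225, -2.218, 0.0]
wrist_force: [0.2, 0.1, 0.8]
width: 0.999
grip_force: 0.0
```

```bash
cat > c.py <<'E'
from h import *
np.set_printoptions(precision=4,suppress=True)
w=shot('wrist');t=shot('top');s=shot('side')
print(w['W'])
for l in('nest','cup_center','cup_label','scanner_window','flap_hinge'):
    for p,n in((w,'w'),(s,'s')):print(l,n,[(np.round(d['point'],1).tolist(),round(d['score'],2)) for d in viewer.spot_point(p,l)][:3])
save(w,'w1.png',None,1.5)
E
python3 c.py; python3 go.py .478 .038 .091 0
```

```text
[[ 1.      0.0028  0.0011  0.478 ]
 [-0.003   0.9495  0.3139  0.1199]
 [-0.0002 -0.3139  0.9495  0.3963]
 [ 0.      0.      0.      1.    ]]
nest w []
nest s [([275.2, 249.9], 0.94)]
cup_center w []
cup_center s [([275.9, 236.3], 0.84), ([287.6, 156.2], 0.56)]
cup_label w [([225.6, 167.7], 0.8)]
cup_label s [([283.3, 239.5], 0.83), ([285.2, 157.0], 0.52)]
scanner_window w [([256.0, 76.1], 0.6)]
scanner_window s [([281.9, 240.9], 0.66)]
flap_hinge w [([249.0, 228.5], 0.67)]
flap_hinge s [([279.4, 229.1], 0.84)]
t 4.4 pos [0.4778 0.0392 0.2202] yang 0.005562528262606438 q [ 0.03   -0.1269  1.9793  0.      1.2892  0.0299] F [ 0.663   0.0027 -0.1795] w 1.0009670200420386 g 0.0
shift [-0.0012  0.0002  0.1292] turn 9.708443291762831e-05
```

View pics/w1.png

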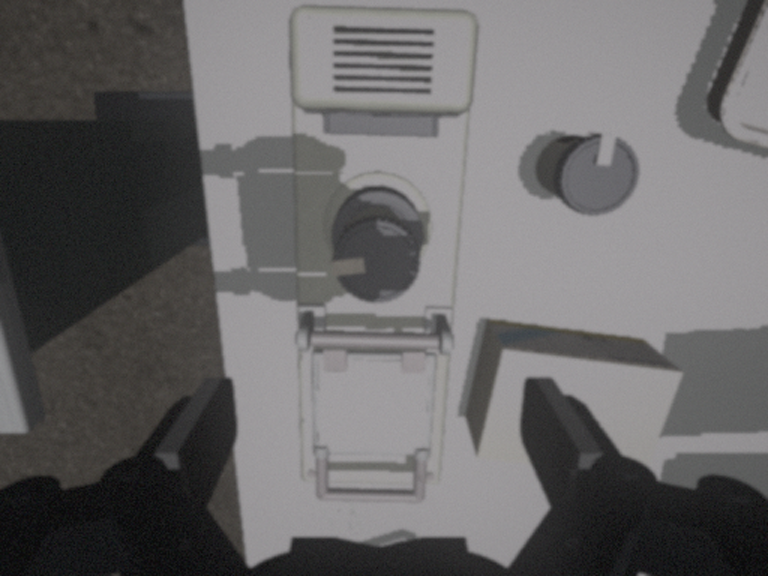

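The wrist image (1.5x) shows the cap at (377,260) with its seal pointing left at (340,267). The scanner is at the top, and the flap handle is at the bottom, around (370,493).

```bash
cat > d.py <<'E'
from h import *
np.set_printoptions(precision=4,suppress=True)
w=shot('wrist')
def P(u,v,z):return atz(w,(u/1.5,v/1.5),z)
c=P(377,260,.118);e=P(340,267,.118);print('cap',c,'seal ang',np.degrees(np.arctan2(e[1]-c[1],e[0]-c[0])))
print('cap edges',P(334,260,.118),P(420,260,.118),P(377,219,.118),P(377,301,.118))
a=P(307,342,.055);b=P(447,342,.055);print('hinge',a,b,(a+b)/2,np.degrees(np.arctan2(b[1]-a[1],b[0]-a[0])))
a=P(322,495,.05);b=P(422,495,.05);print('bar',a,b,(a+b)/2)
a=P(292,100,.122);b=P(475,105,.122);print('scan top edge',a,b)
# cap segmentation
im=cv2.cvtColor(w['image'],cv2.COLOR_RGB2GRAY)
x0,x1,y0,y1=215,290,135,210
cc=im[y0:y1,x0:x1]
# rectified cap polar: brightness by angle r=18..23mm
for r in(.017,.021):
    v=[]
    for d in range(0,360,5):
        q=proj(w,c+[r*np.cos(np.radians(d)),r*np.sin(np.radians(d)),0]);v.append(int(cv2.getRectSubPix(im,(1,1),tuple(map(float,q)))[0,0]))
    print(r,dict(zip(range(0,360,5),v)))
E
python3 d.py
```

```text
cap [0.4772 0.0418 0.118 ] seal ang -168.89163881776514
cap edges [0.4522 0.0418 0.118 ] [0.5022 0.0418 0.118 ] [0.4772 0.0658 0.118 ] [0.4772 0.0164 0.118 ]
hinge [ 0.4243 -0.04    0.055 ] [ 0.5297 -0.04    0.055 ] [ 0.477 -0.04   0.055] 0.003068352069508868
bar [ 0.4299 -0.1856  0.05  ] [ 0.5153 -0.1856  0.05  ] [ 0.4726 -0.1856  0.05  ]
scan top edge [0.4332 0.1289 0.122 ] [0.5282 0.1265 0.122 ]
0.017 {0: 72, 5: 72, 10: 74, 15: 73, 20: 72, 25: 72, 30: 74, 35: 72, 40: 72, 45: 72, 50: 74, 55: 77, 60: 87, 65: 98, 70: 102, 75: 106, 80: 97, 85: 84, 90: 73, 95: 67, 100: 71, 105: 69, 110: 69, 115: 67, 120: 68, 125: 67, 130: 69, 135: 69, 140: 69, 145: 68, 150: 67, 155: 70, 160: 69, 165: 70, 170: 70, 175: 80, 180: 99, 185: 109, 190: 109, 195: 108, 200: 108, 205: 104, 210: 86, 215: 70, 220: 70, 225: 70, 230: 69, 235: 70, 240: 69, 245: 69, 250: 70, 255: 71, 260: 70, 265: 71, 270: 73, 275: 71, 280: 73, 285: 72, 290: 71, 295: 70, 300: 72, 305: 72, 310: 73, 315: 70, 320: 71, 325: 76, 330: 71, 335: 73, 340: 72, 345: 75, 350: 73, 355: 73}
0.021 {0: 68, 5: 74, 10: 85, 15: 75, 20: 72, 25: 71, 30: 72, 35: 71, 40: 80, 45: 96, 50: 102, 55: 103, 60: 105, 65: 106, 70: 105, 75: 106, 80: 106, 85: 105, 90: 93, 95: 74, 100: 73, 105: 68, 110: 67, 115: 67, 120: 64, 125: 66, 130: 67, 135: 65, 140: 65, 145: 67, 150: 66, 155: 64, 160: 66, 165: 65, 170: 66, 175: 68, 180: 92, 185: 109, 190: 110, 195: 110, 200: 107, 205: 89, 210: 70, 215: 69, 220: 68, 225: 70, 230: 68, 235: 71, 240: 70, 245: 70, 250: 70, 255: 71, 260: 70, 265: 69, 270: 75, 275: 93, 280: 104, 285: 103, 290: 99, 295: 96, 300: 83, 305: 73, 310: 70, 315: 70, 320: 69, 325: 70, 330: 70, 335: 76, 340: 82, 345: 72, 350: 68, 355: 70}
```

Call:
step_arm --series '[0.002, -0.001, 0.05, -0.1, 0.002, -0.001, 0.09, -0.21, 0.002, -0.001, 0.115, -0.21, 0.002, -0.001, 0.131, -0.21, 0.002, -0.001, 0.131, -0.21]'

```text
time: 5.08
tool_pos: [0.4759, 0.0412, 0.0882]
tcp_rot: [-1.975, -2.441, 0.002]
wrist_force: [1.2, 0.2, 0.5]
width: 1.001
grip_force: 0.0
```

Call:
step_arm --series '[0, 0, 0, 0, 0, 0, 0, 0, 0, 0, 0, 0, 0, 0, 0, 0, 0, 0, 0, 0, 0, 0, 0, 0, 0, 0, 0, 0, 0, 0, 0, 0]' --gripper 0.45 --newtons 25

```text
time: 6.08
tool_pos: [0.4767, 0.0412, 0.0891]
tcp_rot: [-1.976, -2.442, 0.0]
wrist_force: [0.6, 0.7, -0.1]
width: 0.448
grip_force: 0.0
```

```bash
python3 go.py .477 .041 .089 -91.4
```

```text
t 6.075 pos [0.4767 0.0412 0.0891] yang 12.030973129137543 q [ 0.0342 -0.012   2.1259 -0.      1.0278 -0.1758] F [ 0.5526  0.6685 -0.1041] w 0.4475575927620031 g 0.0
shift [-0.0003  0.0002  0.0001] turn 1.8052110296452324
```

Opening is 0.45 with zero force, so the fingers may have missed the cap or the opening may not scale linearly. I'll look.

```bash
cat > e.py <<'E'
from h import *
w=shot('wrist');s=shot('side')
a=cv2.resize(w['image'],(512,384));b=cv2.resize(s['image'][190:300,220:340],(419,384),interpolation=2)[:,:280]
cv2.imwrite('pics/e.png',np.hstack([a,b])[:,:,::-1])
E
python3 e.py
```

```text
(no output)
```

View pics/e.png

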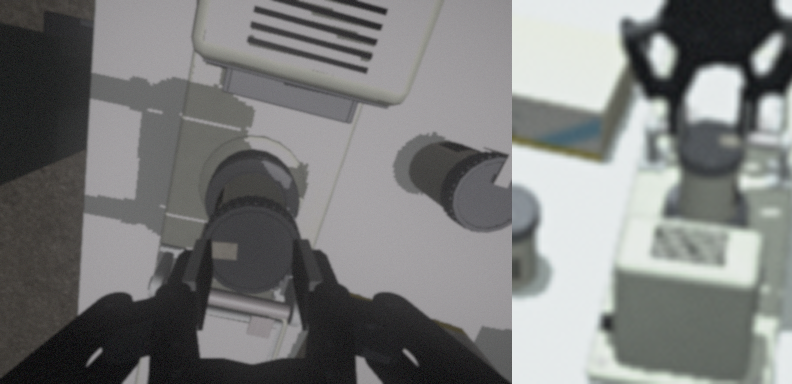

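The fingers straddle the cap, which is at (252,248) in the wrist image, and are not yet touching it. The opening must be nonlinear, so I'll close further.

Call:
step_arm --series '[0, 0, 0, 0, 0, 0, 0, 0, 0, 0, 0, 0, 0, 0, 0, 0, 0, 0, 0, 0, 0, 0, 0, 0]' --gripper 0.0 --newtons 25

```text
time: 6.92
tool_pos: [0.4767, 0.0412, 0.0892]
tcp_rot: [-1.976, -2.442, 0.0]
wrist_force: [-0.8, -0.4, -0.7]
width: 0.003
grip_force: 0.0
```

```bash
sed -i 's/e.png/e2.png/' e.py; python3 e.py
python3 - <<'E'
from h import *
np.set_printoptions(precision=4,suppress=True)
w=shot('wrist');print(np.array(w['hand_eye']))
T=w['W']@np.linalg.inv(np.array(w['hand_eye']))
for z in(0,-.019,-.05):print('toolz',z,proj(w,(T@[0,0,z,1])[:3]))
for z in(.046,.103,.118):print(z,proj(w,[.477,.041,z]))
E
```

```text
[[-0.0001  0.9495  0.3138  0.0808]
 [ 1.      0.0001 -0.0001  0.    ]
 [-0.0001  0.3138 -0.9495 -0.1762]
 [ 0.      0.      0.      1.    ]]
toolz 0 [251.9365 225.1859]
toolz -0.019 [251.9326 240.3178]
toolz -0.05 [251.9242 273.0782]
0.046 [252.2262 199.8435]
0.103 [252.3018 236.3407]
0.118 [252.3299 249.9146]
```

View pics/e2.png

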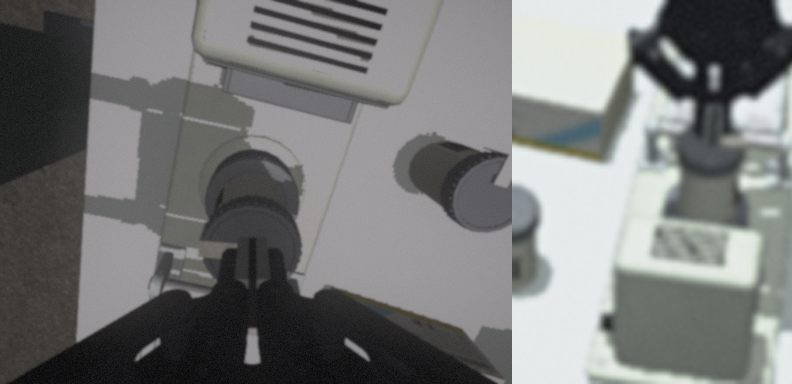

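The fingers shut above the cap without touching it, so the real tips seem to sit higher than the TCP figure. I'll mark projected tool points to measure that offset.

```bash
cat > f.py <<'E'
from h import *
w=shot('wrist');s=shot('side');t=monitor.read_state();print(t['tool_pos'],t['width'],t['q'])
T=w['W']@np.linalg.inv(np.array(w['hand_eye']))
def mk(p,x0,y0,x1,y1,f,pts):
    im=cv2.resize(p['image'][y0:y1,x0:x1],None,fx=f,fy=f,interpolation=2).copy()
    for k,X in enumerate(pts):
        u=(proj(p,X)-[x0,y0]+.5)*f;print(k,u);cv2.circle(im,tuple(int(v) for v in u),3,[(255,0,0),(0,255,0),(0,80,255),(255,0,255)][k%4],1)
    return im
pw=[(T@[.011,0,-z,1])[:3] for z in(0,.01,.02,.03)]
ps=[(T@[0,0,-z,1])[:3] for z in(0,.01,.02,.03)]
a=mk(w,190,170,320,300,4,pw[:]);b=mk(s,245,190,315,320,4,ps)
cv2.imwrite('pics/f.png',np.hstack([a,b])[:,:,::-1])
E
python3 f.py
```

```text
[0.4767594  0.04123043 0.08921433] 0.0032800068303865688 [ 3.42381701e-02 -1.20540703e-02  2.12583068e+00 -4.26829715e-05
  1.02776001e+00 -1.75784344e-01]
0 [249.73520618 152.21336513]
1 [249.72670904 179.44145574]
2 [249.71726411 209.70667976]
3 [249.70670342 243.547214  ]
0 [123.91460085 195.23351364]
1 [124.6975666 183.9665844]
2 [125.49048433 172.55644544]
3 [126.29354501 161.00034888]
```

View pics/f.png

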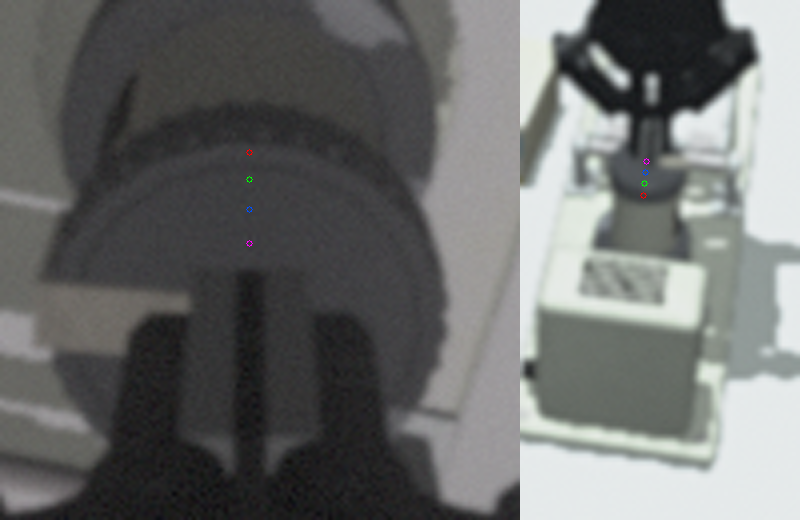

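Both views put the real finger tips about 37 mm behind the reported TCP, i.e. at z≈0.126, above the cap. I'll open and go 33 mm lower.

Call:
step_arm --series '[0, 0, 0, 0, 0, 0, 0, 0, 0, 0, 0, 0, 0, 0, 0, 0, 0, 0, 0, 0, 0, 0, 0, 0]' --gripper 1.0

```text
time: 7.92
tool_pos: [0.4768, 0.0412, 0.0892]
tcp_rot: [1.976, 2.442, 0.0]
wrist_force: [-0.2, -1.0, 0.4]
width: 1.003
grip_force: 0.0
```

Call:
step_arm --series '[0, 0, 0.01, 0, 0, 0, 0.02, 0, 0, 0, 0.03, 0, 0, 0, 0.033, 0, 0, 0, 0.033, 0]'

```text
time: 8.55
tool_pos: [0.4764, 0.0412, 0.0557]
tcp_rot: [-1.976, -2.441, 0.001]
wrist_force: [0.3, 0.4, 1.2]
width: 0.999
grip_force: 0.0
```

Call:
step_arm --series '[0, 0, 0, 0, 0, 0, 0, 0, 0, 0, 0, 0, 0, 0, 0, 0, 0, 0, 0, 0, 0, 0, 0, 0, 0, 0, 0, 0, 0, 0, 0, 0]' --gripper 0.0 --newtons 25

```text
time: 9.55
tool_pos: [0.4772, 0.0412, 0.0567]
tcp_rot: [1.976, 2.442, 0.001]
wrist_force: [-1.0, -0.1, 4.9]
width: 0.577
grip_force: 25.9
```

Gripped at 0.577, which matches the 50 mm cap. Now I'll turn it.

Call:
step_arm --series '[0, 0, 0, 0.13, 0, 0, 0, 0.26, 0, 0, 0, 0.39, 0, 0, 0, 0.52, 0, 0, 0, 0.65, 0, 0, 0, 0.78, 0, 0, 0, 0.9, 0, 0, 0, 0.9]'

```text
time: 10.55
tool_pos: [0.4781, 0.0413, 0.0568]
tcp_rot: [2.84, 1.341, 0.004]
wrist_force: [1.4, -0.3, 2.9]
width: 0.576
grip_force: 25.9
```

Call:
step_arm --series '[0, 0, 0, 0.13, 0, 0, 0, 0.26, 0, 0, 0, 0.39, 0, 0, 0, 0.52, 0, 0, 0, 0.65, 0, 0, 0, 0.78, 0, 0, 0, 0.905, 0, 0, 0, 0.905]'

```text
time: 11.55
tool_pos: [0.4777, 0.0409, 0.0568]
tcp_rot: [3.141, -0.033, 0.003]
wrist_force: [0.6, -0.9, 5.8]
width: 0.574
grip_force: 26.0
```

```bash
python3 go.py .477 .041 .056 -91.4
```

```text
t 11.55 pos [0.4777 0.0409 0.0568] yang -91.19328875960466 q [ 0.034   0.0297  2.1521 -0.0007  0.9579  1.626 ] F [ 0.5953 -0.9199  5.8477] w 0.5743442124057571 g 25.99810928106308
shift [-0.0007 -0.      0.0008] turn 0.0036077917457803654
```

Call:
step_arm --series '[0, 0, 0, 0, 0, 0, 0, 0, 0, 0, 0, 0, 0, 0, 0, 0, 0, 0, 0, 0]' --gripper 1.0

```text
time: 12.18
tool_pos: [0.4766, 0.0413, 0.0561]
tcp_rot: [-3.141, 0.038, 0.001]
wrist_force: [-0.8, 0.5, 0.4]
width: 1.001
grip_force: 0.0
```

Call:
step_arm --series '[0, 0, -0.03, 0, 0, 0, -0.08, 0, 0, 0, -0.13, 0, 0, 0, -0.164, 0, 0, 0, -0.164, 0, 0, 0, -0.164, 0]'

```text
time: 12.92
tool_pos: [0.4761, 0.0412, 0.2193]
tcp_rot: [-3.141, 0.038, 0.002]
wrist_force: [-0.1, -0.2, -0.4]
width: 0.996
grip_force: 0.0
```

```bash
python3 - <<'E'
from h import *
np.set_printoptions(precision=4,suppress=True)
w=shot('wrist');t=shot('top');s=shot('side')
for l in('nest','cup_center','cup_label','flap_hinge','flap_grip','scanner_window'):
    print(l,[[(np.round(d['point'],1).tolist(),round(d['score'],2)) for d in viewer.spot_point(p,l)][:2] for p in(w,t,s)])
a=w['image'];b=cv2.resize(s['image'][190:300,220:340],(288,264),interpolation=2)
c=cv2.resize(t['image'][170:260,130:290],(288,120),interpolation=2)
cv2.imwrite('pics/g.png',np.hstack([a,np.vstack([b,c[:120]])])[:,:,::-1])
np.save('W.npy',w['W']);print(w['W'])
E
python3 go.py .4726 -.186 .22 -91.4
```

```text
nest [[], [([186.3, 214.0], 0.87)], [([276.1, 248.7], 0.64)]]
cup_center [[], [([358.1, 209.1], 0.52)], [([276.2, 238.9], 0.65), ([290.9, 156.3], 0.4)]]
cup_label [[([227.4, 161.4], 0.91)], [([365.3, 207.9], 0.78), ([174.6, 212.0], 0.65)], [([272.6, 250.2], 0.64), ([286.1, 155.1], 0.42)]]
flap_hinge [[([328.1, 159.3], 0.9)], [([214.9, 212.4], 0.97)], [([277.6, 231.1], 0.7), ([275.8, 238.1], 0.7)]]
flap_grip [[([469.7, 159.8], 0.67)], [([261.5, 215.7], 0.75)], [([288.0, 197.1], 0.86)]]
scanner_window [[([173.4, 164.1], 0.61)], [([151.9, 210.5], 0.62)], [([271.1, 268.0], 0.8), ([274.5, 239.2], 0.74)]]
[[-0.0242  0.9485  0.3159  0.5573]
 [-0.9997 -0.0226 -0.0086  0.0392]
 [-0.001  -0.316   0.9487  0.3955]
 [ 0.      0.      0.      1.    ]]
t 13.975 pos [0.4767 0.0412 0.2202] yang -91.38412573928215 q [ 0.0342 -0.1286  1.9808  0.      1.2894  1.6292] F [-0.0716 -0.1144  0.1249] w 0.9999785937421846 g 0.0
shift [0.0014 0.2273 0.0002] turn 0.00027705811584649906
```

View pics/g.png

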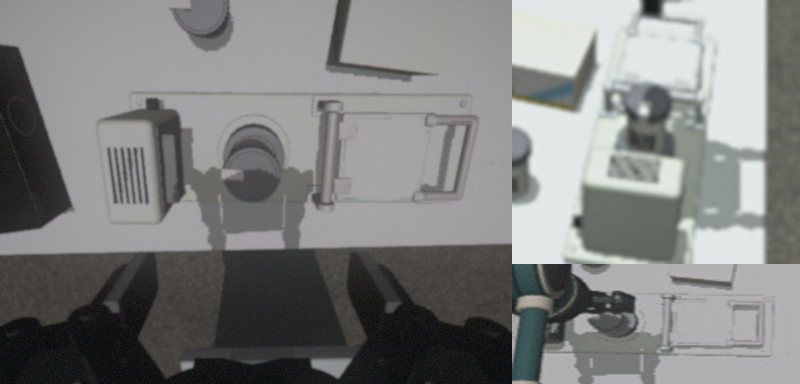

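The wrist view shows the seal at (232,176) left of the cap centre (252,173), facing the scanner. The flap bar runs from (472,120) to (458,196).

Run:
```python
from h import *
np.set_printoptions(precision=4,suppress=True)
w=shot('wrist');im=cv2.cvtColor(w['image'],cv2.COLOR_RGB2GRAY)
for e in((222,173),(283,173),(252,145),(252,202)):print(atz(w,e,.118))
c=atz(w,(252.3,173.5),.118);print('cap',c)
for r in(.013,.017,.02):
    print(r,[(d,int(cv2.getRectSubPix(im,(1,1),tuple(map(float,proj(w,c+[r*np.cos(np.radians(d)),r*np.sin(np.radians(d)),0]))))[0,0])) for d in range(50,135,6)])
a,b=atz(w,(470,121),.05),atz(w,(458,197),.05);print('bar',a,b,(a+b)/2)
a,b=atz(w,(330,104),.055),atz(w,(325,206),.055);print('hinge',a,b,(a+b)/2)
a,b=atz(w,(132,94),.014),atz(w,(471,97),.014);print('base edge',a,b,np.degrees(np.arctan2(a[0]-b[0],a[1]-b[1])))
```

```text
[0.48   0.0675 0.118 ]
[0.4787 0.0144 0.118 ]
[0.504  0.0408 0.118 ]
[0.4524 0.042  0.118 ]
cap [0.4789 0.0411 0.118 ]
0.013 [(50, 111), (56, 110), (62, 109), (68, 108), (74, 119), (80, 144), (86, 129), (92, 115), (98, 114), (104, 112), (110, 108), (116, 99), (122, 84), (128, 77), (134, 75)]
0.017 [(50, 111), (56, 111), (62, 111), (68, 112), (74, 117), (80, 145), (86, 140), (92, 121), (98, 116), (104, 110), (110, 91), (116, 74), (122, 72), (128, 72), (134, 73)]
0.02 [(50, 104), (56, 104), (62, 106), (68, 108), (74, 109), (80, 144), (86, 160), (92, 135), (98, 117), (104, 100), (110, 76), (116, 72), (122, 72), (128, 71), (134, 71)]
bar [ 0.5104 -0.184   0.05  ] [ 0.4271 -0.1859  0.05  ] [ 0.4688 -0.1849  0.05  ]
hinge [ 0.5314 -0.0378  0.055 ] [ 0.4219 -0.0378  0.055 ] [ 0.4766 -0.0378  0.055 ]
base edge [0.5443 0.1732 0.014 ] [ 0.532  -0.2035  0.014 ] 1.873854446244665
```

The label is about 4° off square, which is within the 15° limit. Next is the flap bar at about (0.4715, -0.1845, 0.05).

Call:
step_arm --series '[0, 0.06, 0, 0, 0, 0.12, 0, 0, 0, 0.18, 0, 0, 0, 0.226, 0, 0, 0, 0.226, 0.06, 0, 0, 0.226, 0.11, 0, 0, 0.226, 0.15, 0, 0, 0.226, 0.15, 0]' --gripper 0.4 --newtons 60

```text
time: 15.02
tool_pos: [0.4677, -0.1832, 0.0666]
tcp_rot: [-3.138, 0.038, 0.012]
wrist_force: [-0.9, 0.3, 0.2]
width: 0.4
grip_force: 0.0
```

```bash
python3 go.py .4715 -.1845 .003 -91.4
cat > f2.py <<'E'
from f import *
E
sed -i 's/f.png/f3.png/; s/^a=mk.*/a=mk(w,120,40,420,384,1.5,[np.array([.4715,-.1845,.05]),np.array([.4766,-.0385,.05])]);b=cv2.resize(s["image"][160:260,245:315],(361,516),interpolation=2)/' f.py; python3 f.py
```

```text
t 15.025 pos [ 0.4677 -0.1832  0.0666] yang -91.39782753530321 q [-0.423   0.0676  2.0911 -0.0001  0.9913  1.1723] F [-0.9203  0.2883  0.155 ] w 0.39954716588625333 g 0.0
shift [0.0043 0.0014 0.0636] turn 3.791666184246917e-05
[ 0.47187221 -0.18492706  0.07107173] 0.40091706384136605 [-4.22674208e-01  6.40279340e-02  2.08553592e+00  3.06007221e-05
  9.91448188e-01  1.17230313e+00]
0 [201.96608726 252.94611254]
1 [-148.5126592   248.98074205]
```

View pics/f3.png

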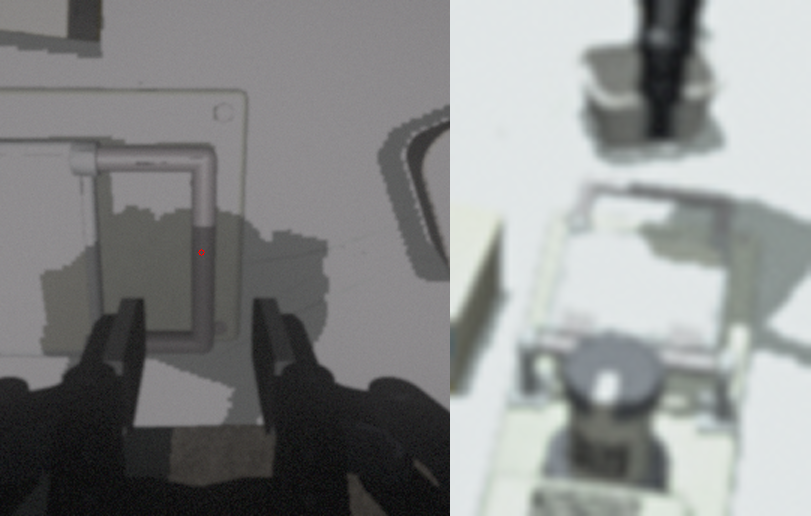

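The bar in the crop (203,250) lies between the fingers (centre 197), under their tips, about 1 mm off. I'll descend and close.

Call:
step_arm --series '[0, 0.001, 0.02, 0, 0, 0.001, 0.04, 0, 0, 0.001, 0.055, 0, 0, 0.001, 0.068, 0, 0, 0.001, 0.068, 0, 0, 0.001, 0.068, 0]'

```text
time: 15.88
tool_pos: [0.4718, -0.1859, 0.0028]
tcp_rot: [3.141, -0.038, 0.001]
wrist_force: [-0.3, -0.2, 0.2]
width: 0.402
grip_force: 0.0
```

Call:
step_arm --series '[0, 0, 0, 0, 0, 0, 0, 0, 0, 0, 0, 0, 0, 0, 0, 0, 0, 0, 0, 0, 0, 0, 0, 0]' --gripper 0.0 --newtons 60

```text
time: 16.62
tool_pos: [0.4719, -0.1853, 0.0029]
tcp_rot: [-3.141, 0.039, -0.002]
wrist_force: [0.0, 4.1, 4.6]
width: 0.092
grip_force: 58.8
```

```bash
python3 go.py .4715 -.1845 .003 -91.4
```

```text
t 16.625 pos [ 0.4719 -0.1853  0.0029] yang -91.41038629396608 q [-0.424   0.1582  2.1309  0.0013  0.8518  1.1706] F [0.0087 4.1041 4.6066] w 0.09246315398743525 g 58.82506012916565
shift [-0.0004 -0.0008 -0.0001] turn -0.00018127502678784373
```

Gripped, but 0.092 is a bit narrow for a 10 mm bar and there is upward force, so the hold may be on the tips. I'll regrip 4 mm deeper.

Call:
step_arm --series '[0, 0, 0, 0, 0, 0, 0, 0, 0, 0, 0.004, 0, 0, 0, 0.004, 0]' --gripper 0.3

```text
time: 17.12
tool_pos: [0.4706, -0.1856, -0.0025]
tcp_rot: [-3.141, 0.038, 0.002]
wrist_force: [0.4, -0.7, -0.4]
width: 0.303
grip_force: 0.0
```

Call:
step_arm --series '[0, 0, 0, 0, 0, 0, 0, 0, 0, 0, 0, 0, 0, 0, 0, 0, 0, 0, 0, 0]' --gripper 0.0

```text
time: 17.75
tool_pos: [0.471, -0.1852, -0.0019]
tcp_rot: [-3.141, 0.038, 0.001]
wrist_force: [0.4, 3.7, 1.0]
width: 0.086
grip_force: 58.5
```

```bash
cat > arc.py <<'E'
from h import *
np.set_printoptions(precision=4,suppress=True)
s=monitor.read_state();M=R.from_rotvec(s['tcp_rot']).as_matrix();print(s['tool_pos'],s['width'],s['grip_force'],s['time'])
# reader -y = tool y (within deg); swing: dy=-(1-cos)*145 , up
for d in range(0,95,5):
    a=np.radians(d);print(d,np.round([-.145*(1-np.cos(a)),-.145*np.sin(a)],4))
E
python3 arc.py
```

```text
[ 0.471  -0.1852 -0.0019] 0.08605724252990364 58.51195693016052 17.75
0 [-0. -0.]
5 [-0.0006 -0.0126]
10 [-0.0022 -0.0252]
15 [-0.0049 -0.0375]
20 [-0.0087 -0.0496]
25 [-0.0136 -0.0613]
30 [-0.0194 -0.0725]
35 [-0.0262 -0.0832]
40 [-0.0339 -0.0932]
45 [-0.0425 -0.1025]
50 [-0.0518 -0.1111]
55 [-0.0618 -0.1188]
60 [-0.0725 -0.1256]
65 [-0.0837 -0.1314]
70 [-0.0954 -0.1363]
75 [-0.1075 -0.1401]
80 [-0.1198 -0.1428]
85 [-0.1324 -0.1444]
90 [-0.145 -0.145]
```

Same width, and the wrist force is now small, so the full bar is between the pads. Next I swing it along the arc.

Call:
step_arm --series '[0, -0.0006, -0.0126, 0, 0, -0.0022, -0.0252, 0, 0, -0.0049, -0.0375, 0, 0, -0.0087, -0.0496, 0, 0, -0.0136, -0.0613, 0, 0, -0.0194, -0.0725, 0, 0, -0.0262, -0.0832, 0, 0, -0.0262, -0.0832, 0]'

```text
time: 18.75
tool_pos: [0.4719, -0.16, 0.0824]
tcp_rot: [3.14, -0.036, 0.0]
wrist_force: [-2.4, -2.3, -1.4]
width: 0.089
grip_force: 58.9
```

```bash
python3 go.py .471 -.040 .143 -91.4
```

```text
t 18.75 pos [ 0.4719 -0.16    0.0824] yang -91.32029325787026 q [-0.3756  0.0338  2.0936 -0.0019  1.0133  1.2192] F [-2.3819 -2.3232 -1.3833] w 0.0893287153894747 g 58.898935317993164
shift [-0.0036 -0.1198 -0.0608] turn 0.0013911450862023609
```

Call:
step_arm --series '[0, -0.0077, -0.01, 0, 0, -0.0163, -0.0193, 0, 0, -0.0256, -0.0279, 0, 0, -0.0356, -0.0356, 0, 0, -0.0463, -0.0424, 0, 0, -0.0575, -0.0482, 0, 0, -0.0692, -0.0531, 0, 0, -0.0692, -0.0531, 0]'

```text
time: 19.75
tool_pos: [0.4743, -0.0921, 0.1377]
tcp_rot: [3.137, -0.036, 0.003]
wrist_force: [-8.2, -4.5, 12.4]
width: 0.091
grip_force: 61.9
```

Call:
step_arm --series '[0, -0.006, -0.002, 0, 0, -0.0121, -0.0038, 0, 0, -0.0182, -0.0052, 0, 0, -0.0244, -0.0065, 0, 0, -0.0307, -0.0074, 0, 0, -0.037, -0.0081, 0, 0, -0.037, -0.0081, 0, 0, -0.037, -0.0081, 0]'

```text
time: 20.75
tool_pos: [0.4754, -0.0539, 0.1452]
tcp_rot: [3.14, -0.038, 0.003]
wrist_force: [-6.1, -0.5, 10.1]
width: 0.09
grip_force: 63.6
```

```bash
python3 go.py .4755 -.040 .143 -91.4
python3 - <<'E'
from h import *
w=shot('wrist');s=shot('side');t=shot('top')
for l in('flap_grip','flap_hinge','cup_center','cup_label'):print(l,[[(np.round(d['point'],1).tolist(),round(d['score'],2)) for d in viewer.spot_point(p,l)][:2] for p in(w,t,s)])
b=cv2.resize(s['image'][150:290,215:345],(390,420),interpolation=2);c=cv2.resize(t['image'][150:280,140:270],(400,420),interpolation=2)
cv2.imwrite('pics/z.png',np.hstack([b,c])[:,:,::-1])
E
```

```text
t 20.75 pos [ 0.4754 -0.0539  0.1452] yang -91.37680844813563 q [-0.1644 -0.0733  2.0724 -0.0008  1.1403  1.4308] F [-6.0847 -0.5346 10.0589] w 0.09011878107491615 g 63.62696170806885
shift [-0.0003 -0.0139  0.0022] turn 0.0004047689386805639
flap_grip [[([252.0, 273.8], 0.6)], [], [([287.1, 187.7], 0.97), ([271.8, 267.1], 0.49)]]
flap_hinge [[([236.3, 180.1], 0.74)], [([215.9, 213.0], 0.8)], [([279.4, 227.9], 0.63)]]
cup_center [[([125.6, 193.0], 0.77), ([24.0, 189.2], 0.71)], [([186.1, 215.0], 0.68), ([182.3, 208.1], 0.6)], [([277.6, 237.3], 0.9)]]
cup_label [[], [([174.3, 212.4], 0.75), ([363.6, 207.7], 0.74)], [([273.1, 246.1], 0.72), ([281.1, 184.8], 0.39)]]
```

View pics/z.png

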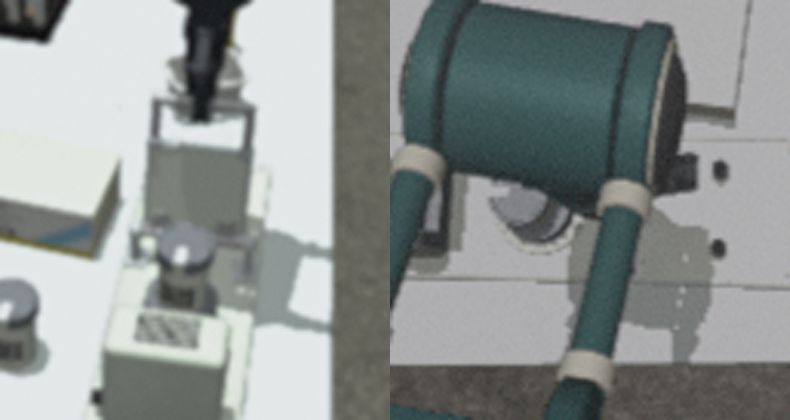

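The flap is up and held by its bar, at about 84.5° from the geometry. The last correction is 14 mm, done gently.

Call:
step_arm --series '[0, -0.004, -0.002, 0, 0, -0.008, -0.003, 0, 0, -0.011, -0.003, 0, 0, -0.0135, -0.003, 0, 0, -0.0135, -0.003, 0, 0, -0.0135, -0.003, 0, 0, -0.0135, -0.003, 0, 0, -0.0135, -0.003, 0]'

```text
time: 22.5
tool_pos: [0.4757, -0.04, 0.146]
tcp_rot: [3.141, -0.038, 0.003]
wrist_force: [5.2, -3.1, -0.9]
width: 0.094
grip_force: 62.5
```

```bash
python3 go.py .4755 -.040 .145 -91.4
python3 - <<'E'
from h import *
np.set_printoptions(precision=4,suppress=True)
P={n:shot(n) for n in('wrist','side','top')}
for l in('flap_grip','flap_hinge','cup_center','nest','cup_label'):
    o=[]
    for n,p in P.items():
        r=viewer.spot_point(p,l)
        if r:o.append((p,r[0]['point']));print(l,n,np.round(r[0]['point'],1),round(r[0]['score'],2))
    if len(o)>1:print('  tri',tri(o))
p=P['side']
for y in(-.05,-.04,-.03):print(y,proj(p,[.4755,y,.195]))
E
```

```text
t 22.5 pos [ 0.4757 -0.04    0.146 ] yang -91.39646436624236 q [-0.1362 -0.076   2.0734  0.0002  1.1423  1.4589] F [ 5.2376 -3.0626 -0.8551] w 0.09408360095556959 g 62.47133731842041
shift [-0.0002  0.      0.001 ] turn 6.17084502156553e-05
flap_grip wrist [250.3 271.5] 0.75
flap_grip side [283.  189.2] 0.7
flap_grip top [206.2 209. ] 0.52
  tri [ 0.4708 -0.0364  0.1895]
flap_hinge wrist [249.8 178.6] 0.94
flap_hinge side [277.7 226.6] 0.73
flap_hinge top [215.1 212.4] 0.78
  tri [ 0.4768 -0.0393  0.0563]
cup_center wrist [142.4 193.7] 0.74
cup_center side [277.  237.4] 0.74
cup_center top [357.8 210. ] 0.54
  tri [ 0.4829 -0.137   0.1368]
nest side [276.1 245.7] 0.81
nest top [183.2 214.8] 0.73
  tri [0.4713 0.0452 0.0665]
cup_label side [274.  247.2] 0.75
cup_label top [174.1 212.8] 0.52
  tri [0.4753 0.0668 0.0821]
-0.05 [281.567  184.3494]
-0.04 [281.2209 186.6384]
-0.03 [280.8693 188.9632]
```

```bash
python3 -c "
from h import *
s=monitor.read_state();print(s['joint_vel'],s['grip_force'],s['tool_pos']);print(job.finish_job())"
```

```text
[ 1.07430978e-03 -1.07379858e-03  1.46993172e-04  2.66397195e-04
  3.84532556e-04 -2.79968552e-05] 62.47092247009277 [ 0.47567741 -0.0399861   0.14597591]
the job is handed in; nothing more can be done
None
```

I handed the job in with the cup's label about 4° off square to the scanner and released, and the flap held still by its bar at about 90° with 62 N grip; no verdict came back. One risk is the 35 mm grip check: the real finger tips sat about 37 mm short of the reported TCP, so by the reported pose the bar is about 30 mm from the grasp point.

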